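# Rack the edge paints in swatch order

## Task

Move the row of four edge-paint bottles from the plywood carrying tray into the empty dark bench rack, in the order of the leather colour swatches along the rack's front ledge: each bottle goes into the compartment that the swatch of its own colour lies right in front of, standing upright on the compartment's floor. Keep the bottles upright all the while, set them down rather than dropping them, and let go of them all.

Things in the scene. Friction and masses are not known exactly. Their poses are not given: they have to be found in the camera images.
- paint_yellow_center (a point): Centre (half-way up, on the axis) of the mustard yellow edge-paint bottle: an upright white plastic bottle 40 mm in diameter up to 66 mm, with a mustard yellow label band, and above it a mustard yellow screw cap 30 mm in diameter, top at 92 mm. About 0.1 kg. The base is 46 mm below this point; z is the bottle's axis, up. Starts in one of the four compartments of the carrying tray.
- paint_red_center (a point): Centre (half-way up, on the axis) of the dark red edge-paint bottle: an upright white plastic bottle 40 mm in diameter up to 66 mm, with a dark red label band, and above it a dark red screw cap 30 mm in diameter, top at 92 mm. About 0.1 kg. The base is 46 mm below this point; z is the bottle's axis, up. Starts in one of the four compartments of the carrying tray.
- paint_blue_center (a point): Centre (half-way up, on the axis) of the blue edge-paint bottle: an upright white plastic bottle 40 mm in diameter up to 66 mm, with a blue label band, and above it a blue screw cap 30 mm in diameter, top at 92 mm. About 0.1 kg. The base is 46 mm below this point; z is the bottle's axis, up. Starts in one of the four compartments of the carrying tray.
- paint_black_center (a point): Centre (half-way up, on the axis) of the black edge-paint bottle: an upright white plastic bottle 40 mm in diameter up to 66 mm, with a black label band, and above it a black screw cap 30 mm in diameter, top at 92 mm. About 0.1 kg. The base is 46 mm below this point; z is the bottle's axis, up. Starts in one of the four compartments of the carrying tray.
- swatch_yellow: The mustard yellow colour swatch: a flat chip of pale natural leather 30 x 46 mm, 4 mm thick, its top painted mustard yellow within a bare rim, fixed on the front ledge of the bench rack. Origin at the centre of its underside, 16 mm above the table; y runs along the rack's row, z up, x points from the chip to its own compartment: the compartment's centre is 51 mm along the chip's +x, its floor 12 mm below the chip's origin.
- swatch_red: The dark red colour swatch: a flat chip of pale natural leather 30 x 46 mm, 4 mm thick, its top painted dark red within a bare rim, fixed on the front ledge of the bench rack. Origin at the centre of its underside, 16 mm above the table; y runs along the rack's row, z up, x points from the chip to its own compartment: the compartment's centre is 51 mm along the chip's +x, its floor 12 mm below the chip's origin.
- swatch_blue: The blue colour swatch: a flat chip of pale natural leather 30 x 46 mm, 4 mm thick, its top painted blue within a bare rim, fixed on the front ledge of the bench rack. Origin at the centre of its underside, 16 mm above the table; y runs along the rack's row, z up, x points from the chip to its own compartment: the compartment's centre is 51 mm along the chip's +x, its floor 12 mm below the chip's origin.
- swatch_black: The black colour swatch: a flat chip of pale natural leather 30 x 46 mm, 4 mm thick, its top painted black within a bare rim, fixed on the front ledge of the bench rack. Origin at the centre of its underside, 16 mm above the table; y runs along the rack's row, z up, x points from the chip to its own compartment: the compartment's centre is 51 mm along the chip's +x, its floor 12 mm below the chip's origin.
- bench_rack: The empty dark wooden bench rack, fixed: a row of four open compartments along its y axis, each 58 (x) by 57 (y) mm inside, centres at y = -91.5, -30.5, 30.5 and 91.5 mm, x = 0. Floor 4 mm above the table, walls 4 mm thick, their tops 26 mm above the table; outside 66 x 248 mm, plus a ledge 36 mm deep and 16 mm high along its -x side which carries the swatches. Origin under the centre of the row, on the table.
- tray: The pale plywood carrying tray, fixed: a row of four compartments like those of the bench rack (same sizes, same centres in its own frame, floor 4 mm, walls 26 mm high), with a hand-hold end at each end of the row (65 mm high, 6 mm thick, at y = -126 and 126 mm). Origin under the centre of the row, on the table. It holds the four bottles at the start. A low skiving knife lies on the table between tray and rack.
Not all that is in view belongs to the job. Leave any green look-alike of the part that bears paint_yellow_center alone. Leave any green look-alike of the part that bears paint_black_center alone.

How it is judged:
By the outcome, as a careful person would: the job done as asked, in the order asked, and still so for the second after the job is handed in, with the robot touching nothing.
It also fails if it takes over 101 s, if anything falls off the work surface, if the arm or the gripper's body presses on something with over 40 N, if the wrist force passes 120 N, or if a joint passes its speed limit or range.

## Robot

A 7-joint arm with a two-finger parallel gripper is mounted at the origin on the work surface. World frame = base frame: x ahead of the robot, y to its left, z up, the work surface at z = 0. Lengths are in m, angles in rad, forces in N, time in s.
With the tool pointing down it reaches from about 0.425 to 0.95 m from the base axis. Payload 4.7 kg.
Tool frame: the origin (TCP) lies on the centre line of the jaws, within the pads' length; the fingertips stand robot.nose_length ahead of it and the grasp point (between the pads) lies 8 mm behind it (robot.nose_length is the distance from the TCP to the fingertips, in m); z points along the fingers, y is the line along which they close (so a half turn about z gives the same grasp; the last joint's range is limited). The gripper opens to 85 mm and grips with 20 to 120 N. Pads are 22 mm wide; open, the fingers measure 114 mm over their backs; the gripper's body (76 mm by 85 mm) begins 54 mm behind the grasp point. The pads swing forward as they close: fully open they stand 13 mm farther back than shut.
Start: joints at [1.103, 0.469, -0.049, 1.532, 0.024, 1.141, -0.082], TCP at [0.287, -0.611, 0.242] pointing down, gripper open.
Joint ranges: [-2.59, 2.59], [-0.33, 1.99], [-1.39, 1.29], [0.1, 2.45], [-1.04, 4.18], [0.21, 1.99], [-2.66, 2.66]. Speed limits (rad/s): [2.57, 2.57, 3.14, 3.14, 3.14, 3.14, 3.14].

## Interface

Orientations are given as [roll, pitch, yaw] about the fixed x, y, z axes, in that order (R = Rz(yaw) Ry(pitch) Rx(roll)).
In Python, from plant import robot gives the robot as it stands. Calls block until the motion is done:
- robot.goto(position, orientation): joint-space move of the TCP to a pose.
- robot.move_straight(position, vel=0.15, attitude=None, contact_N=None): straight line of the TCP; attitude=None keeps the orientation; vel is the mean speed in m/s. With contact_N (N) it stops when the force on the tool has changed by that much, and returns True; else False.
- robot.move_joints(angles): joint-space move.
- robot.grip(opening, strength=None): opening from 0.0 (shut) to 1.0 (fully open); strength is the grip in N (None keeps the last); returns when the fingers have stopped.
- robot.sleep(seconds).
- robot.inverse_kinematics(position, orientation): joint angles nearest the present ones, or None.
- robot.sense(): the state.
- robot.grab_frame(name): name is "side" or "top" or "wrist"; returns a dict with "image" (420x560x3 uint8, red, green, blue), "range_z" (420x560 float32, m along the optical axis (not along the pixel's ray), 0 where there is no reading), "fx", "fy", "cx", "cy" (pixels), "dist_coeffs" ([k1, k2, p1, p2, k3] as OpenCV has them; the pictures are not rectified), "R" (3x3) and "t" (3): a world point X has camera coordinates R X + t. Camera axes: x right, y down, z forward; pixel columns grow to the right and rows downward; lengths in m; the calibration is good to about 2 mm. A picture is of the moment at which its call begins.
A pose or a line that the arm cannot do raises robot.IKError and nothing moves.
- robot.close_job(): hands the job in; it is judged then, once.
The state is a dict: "t": time; "joint_pos": joint angles; "joint_velocities": joint speeds; "effort": joint torques, N m; "tcp_pos": TCP position; "tcp_rot": TCP orientation; "wrist_force": force on the tool from outside, world axes, zero at the start; "torque": the same for the moment, N m; "opening": opening from 0.0 (shut) to 1.0 (fully open); "gripper_force": force on a finger pad.
Only numpy, scipy, OpenCV 4.12 (cv2) and the standard library are available. Lean on these libraries where they do the work, as an engineer would, in place of code of your own. Each camera call takes 0.05 s, during which the arm holds its last target. There are 200 camera calls.

## Working session

There is one attempt and no reset: what is moved stays moved. The work goes in short steps, each a Python script; the robot and the scene stay as the last script left them, time stands still between calls to the robot, and variables do not carry over. Pictures are saved under pics/ and viewed, at most 14 in all, crops included, and the job is handed in when it is done.

```bash
ls; mkdir -p pics
python3 - <<'E'
from plant import robot
import cv2
for n in ("top","side"):
    f=robot.grab_frame(n); cv2.imwrite(f"pics/{n}0.png",f["image"][:,:,::-1])
    print(n,f["fx"],f["cx"],f["dist_coeffs"],(-f["R"].T@f["t"]).round(3),f["R"].round(2).tolist())
s=robot.sense();print(s["t"],s["tcp_rot"],s["tcp_pos"],robot.nose_length,s["opening"])
E
```

```text
pics
top 486.2729271641814 291.1352693055157 [0.046944 0.       0.       0.       0.      ] [0.376 0.021 1.183] [[-0.01, -1.0, 0.02], [-0.99, 0.01, -0.16], [0.16, -0.02, -0.99]]
side 454.0358913153415 273.0767444627877 [-0.01049858  0.          0.          0.          0.        ] [0.123 0.701 0.716] [[-0.85, -0.52, -0.0], [-0.32, 0.54, -0.78], [0.41, -0.66, -0.63]]
0.1 [-3.13976296e+00  5.46002700e-05  4.38864595e-01] [ 0.28659264 -0.61056621  0.24135068] 0.011 0.9982640355673363
```

View pics/top0.png

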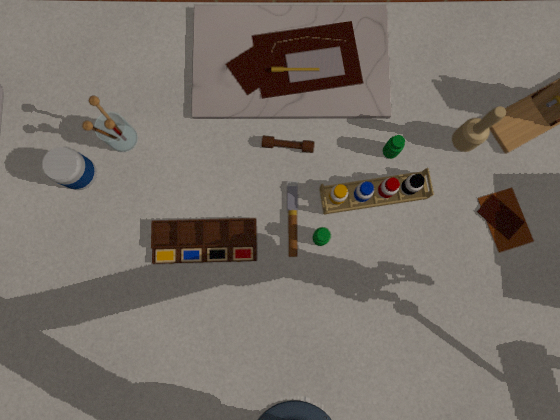

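View pics/side0.png

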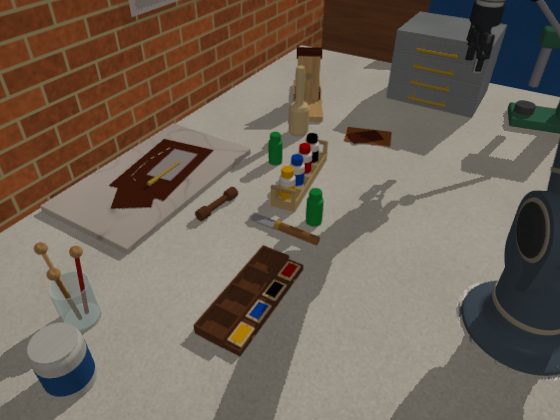

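The top view shows the tray caps at yellow (341,192), blue (365,190), red (390,186) and black (415,183). The rack swatches are yellow (166,256), blue (191,255), black (217,254) and red (243,254). Green decoys stand at (394,146) and (322,237). The side view agrees, with all bottles upright.

```bash
cat > h.py <<'E'
from plant import robot
import cv2, numpy as np
def cast(f,uv,z):
    K=np.array([[f["fx"],0,f["cx"]],[0,f["fy"],f["cy"]],[0,0,1]])
    p=cv2.undistortPoints(np.float64(uv).reshape(-1,1,2),K,np.float64(f["dist_coeffs"])).reshape(-1,2)
    d=np.c_[p,np.ones(len(p))]@f["R"]; c=-f["R"].T@f["t"]
    return c+d*((z-c[2])/d[:,2])[:,None]
def cloud(f):
    v,u=np.mgrid[:420,:560]; uv=np.c_[u.ravel(),v.ravel()]
    a=cast(f,uv,0.0); c=-f["R"].T@f["t"]
    zc=(a-c)@f["R"][2]
    return (c+(a-c)*(f["range_z"].ravel()/zc)[:,None]).reshape(420,560,3)
E
python3 - <<'E'
from h import *
f=robot.grab_frame("top"); W=cloud(f); im=f["image"]; hsv=cv2.cvtColor(im,cv2.COLOR_RGB2HSV)
caps=dict(yellow=(341,192),blue=(365,190),red=(390,186),black=(415,183))
for n,(u,v) in caps.items():
    s=np.s_[v-14:v+15,u-12:u+13]; P=W[s].reshape(-1,3); q=P[(P[:,2]>.084)&(P[:,2]<.1)]
    print(n,len(q),q.mean(0).round(4),np.ptp(q,0).round(3),P[:,2].max().round(3))
sw=dict(yellow=(166,256),blue=(191,255),black=(217,254),red=(243,254))
S={}
for n,(u,v) in sw.items():
    s=np.s_[v-8:v+9,u-12:u+13]; h=hsv[s].astype(int); print(n,hsv[v,u])
    d=np.abs(im[s].astype(int)-im[v,u].astype(int)).sum(2)<60
    _,l=cv2.connectedComponents(d.astype(np.uint8)); m=l==l[8,12]
    y,x=np.nonzero(m); S[n]=cast(f,[[x.mean()+u-12,y.mean()+v-8]],.02)[0]; print(len(x),np.ptp(x),np.ptp(y),S[n].round(4),W[v,u,2].round(3))
A=np.array([S[n] for n in sw])[:,:2]; print(np.linalg.norm(np.diff(A,axis=0),axis=1))
big=cv2.resize(im[140:270,300:440],None,fx=4,fy=4,interpolation=cv2.INTER_CUBIC); cv2.imwrite("pics/crop.png",big[:,:,::-1])
E
```

```text
yellow 144 [ 0.5755 -0.1105  0.0946] [0.03  0.03  0.015] 1.183
blue 145 [ 0.582  -0.1708  0.0947] [0.03  0.029 0.015] 1.183
red 144 [ 0.5913 -0.2296  0.0948] [0.031 0.03  0.015] 1.183
black 147 [ 0.5991 -0.2866  0.0945] [0.029 0.031 0.015] 1.183
yellow [ 21 255 155]
149 16 9 [0.4369 0.3007 0.02  ] 0.018
blue [109 255 113]
120 14 7 [0.4379 0.2388 0.02  ] 0.023
black [ 90 255   5]
126 14 8 [0.4387 0.1777 0.02  ] 0.017
red [178 237  83]
139 15 8 [0.44  0.117 0.02 ] 0.021
[0.06194951 0.06112233 0.06069453]
```

```bash
cat >> h.py <<'E'
BOT=dict(yellow=(.5755,-.1105),blue=(.582,-.1708),red=(.5913,-.2296),black=(.5991,-.2866))
SW=dict(yellow=(.4369,.3007),blue=(.4379,.2388),black=(.4387,.1777),red=(.44,.117))
def normal(D,a,b):
    d=np.subtract(D[b],D[a]); d/=np.linalg.norm(d); return np.array([-d[1],d[0]])
nt=normal(BOT,"yellow","black"); nr=normal(SW,"yellow","red")
TGT={k:np.array(v)+.051*nr for k,v in SW.items()}
SGN=-1
def ori(n,s=None): return [np.pi,0,np.arctan2(n[1],n[0])+(s or SGN)*np.pi/2]
HI=.20; ZG=.047
def carry(k):
    ot,orr=ori(nt),ori(nr)
    robot.goto([*BOT[k],HI],ot)
    robot.move_straight([*BOT[k],ZG],vel=.12)
    robot.grip(0.2,35); s=robot.sense(); print(k,"grip",s["opening"],s["gripper_force"],s["wrist_force"].round(1),s["t"])
    robot.move_straight([*BOT[k],HI],vel=.12); print("held",robot.sense()["opening"])
    robot.goto([*TGT[k],HI],orr)
    robot.move_straight([*TGT[k],ZG+.012],vel=.12)
    c=robot.move_straight([*TGT[k],ZG-.004],vel=.02,contact_N=3)
    s=robot.sense(); print("set",c,s["tcp_pos"].round(4),s["wrist_force"].round(1))
    return c
def release(k):
    robot.grip(.75); robot.move_straight([*TGT[k],HI],vel=.15); print("t",robot.sense()["t"])
E
python3 - <<'E'
from h import *
for s in (1,-1):
    print(s,ori(nt,s),ori(nr,s))
    for k in BOT:
        for p,n in ((BOT[k],nt),(TGT[k],nr)):
            q=[robot.inverse_kinematics([*p,z],ori(n,s)) for z in (HI,ZG)]
            print(k,p,[None if a is None else np.round(a,2).tolist() for a in q])
E
```

```text
1 [3.141592653589793, 0, np.float64(1.7040173275079378)] [3.141592653589793, 0, np.float64(1.5876700653936577)]
yellow (0.5755, -0.1105) [[0.55, 0.43, -0.58, 1.77, 0.27, 1.02, 0.01], [0.49, 0.62, -0.51, 1.89, 0.43, 0.75, -0.12]]
yellow [0.48789274 0.30156052] [[0.14, 0.57, -1.08, 1.79, 0.56, 1.13, -1.1], [0.07, 0.79, -1.0, 1.9, 0.83, 0.94, -1.32]]
blue (0.582, -0.1708) [[0.6, 0.45, -0.52, 1.73, 0.25, 1.03, 0.13], [0.55, 0.63, -0.46, 1.84, 0.39, 0.76, 0.01]]
blue [0.48889274 0.23966052] [[0.29, 0.54, -1.12, 1.85, 0.55, 1.1, -1.01], [0.12, 0.69, -0.88, 1.97, 0.73, 0.83, -1.16]]
red (0.5913, -0.2296) [[0.63, 0.48, -0.45, 1.66, 0.24, 1.05, 0.24], [0.58, 0.65, -0.39, 1.77, 0.34, 0.78, 0.15]]
red [0.49099274 0.11786052] [[0.39, 0.36, -0.86, 1.94, 0.32, 0.99, -0.61], [0.17, 0.55, -0.62, 2.07, 0.5, 0.67, -0.77]]
black (0.5991, -0.2866) [[0.67, 0.52, -0.42, 1.59, 0.23, 1.08, 0.33], [0.63, 0.69, -0.35, 1.7, 0.31, 0.81, 0.27]]
black [0.48969274 0.17856052] [[0.37, 0.45, -1.04, 1.9, 0.45, 1.04, -0.84], [0.13, 0.6, -0.73, 2.03, 0.6, 0.73, -0.96]]
-1 [3.141592653589793, 0, np.float64(-1.4375753260
[... 307 characters left out ...]
e (0.582, -0.1708) [[-0.53, 0.62, 1.11, 1.79, -0.62, 1.13, -2.22], [0.07, 0.59, 0.19, 1.87, -0.17, 0.7, -2.64]]
blue [0.48889274 0.23966052] [[0.32, 0.57, -1.17, 1.85, 0.58, 1.12, 2.09], [0.28, 0.88, -1.18, 1.96, 0.98, 1.03, 1.79]]
red (0.5913, -0.2296) [[0.18, 0.44, 0.17, 1.69, -0.08, 1.02, -2.63], [0.15, 0.63, 0.22, 1.8, -0.19, 0.73, -2.54]]
red [0.49099274 0.11786052] [[0.58, 0.48, -1.17, 1.93, 0.51, 1.06, 2.35], [0.53, 0.82, -1.18, 2.05, 0.96, 0.98, 1.98]]
black (0.5991, -0.2866) [[0.24, 0.49, 0.21, 1.62, -0.11, 1.05, -2.53], [0.22, 0.67, 0.24, 1.73, -0.21, 0.77, -2.45]]
black [0.48969274 0.17856052] [[0.45, 0.52, -1.17, 1.9, 0.54, 1.09, 2.22], [0.41, 0.85, -1.18, 2.02, 0.97, 1.0, 1.88]]
```

```bash
sed -i 's/^SGN=-1/SGN=1/' h.py
python3 - <<'E'
from h import *
carry("black")
f=robot.grab_frame("side"); cv2.imwrite("pics/s1.png",f["image"][:,:,::-1])
E
```

```text
black grip 0.4591903127125177 35.32788813114166 [-0.4  0.5  3.1] 3.725
held 0.45675785488496323
set True [0.4897 0.1785 0.0474] [-0.6  0.4  5.7]
```

View pics/s1.png

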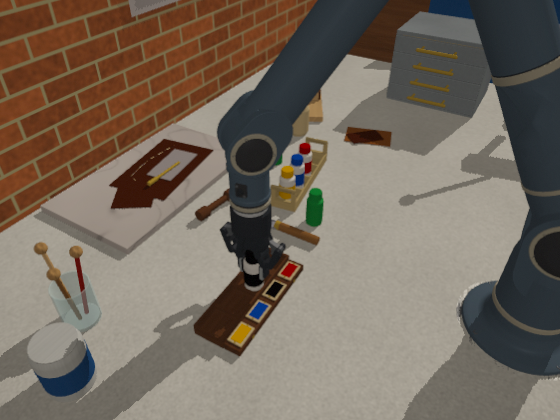

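The black bottle stands upright at about (254,272), in the compartment behind the black swatch at (273,290), and it touched down at the expected height. I'll release it and do the next bottle.

Run:
```python
from h import *
release("black")
for k in ("red","blue","yellow"):
    c=carry(k); z=robot.sense()["tcp_pos"][2]
    if abs(z-ZG)>.003: print("STOP",z); break
    release(k)
    f=robot.grab_frame("side"); cv2.imwrite(f"pics/s_{k}.png",f["image"][:,:,::-1])
```

```text
t 10.3917
red grip 0.45593851852491213 35.135260820388794 [-0.7 -0.4  4.4] 13.7
held 0.45688274931074796
set True [0.4912 0.1178 0.0476] [0.3 0.7 2.1]
t 19.925
blue grip 0.4612895360083454 35.078794956207275 [0.8 0.  4.5] 22.8917
held 0.45562903245608827
set True [0.4889 0.2396 0.0478] [0.3 0.6 4.9]
t 29.3083
yellow grip 0.4604700845897927 35.199013352394104 [ 0.  -0.1  4.9] 32.475
held 0.4565354988543733
set True [0.4879 0.3015 0.0478] [-0.1 -1.3  4.5]
t 38.9
```

Run:
```python
from h import *
robot.goto([.5,-.35,.3],ori(nt))
a=robot.grab_frame("side")["image"]; f=robot.grab_frame("top"); W=cloud(f)
for k,t in TGT.items():
    P=W.reshape(-1,3); q=P[(np.hypot(*(P[:,:2]-t).T)<.028)&(P[:,2]>.086)&(P[:,2]<.105)]; print(k,len(q),(q.mean(0)[:2]-t).round(4),q[:,2].mean())
b=cv2.resize(f["image"][120:280,130:450],(560,280))
cv2.imwrite("pics/end.png",np.vstack([a[100:400],b])[:,:,::-1])
```

```text
yellow 155 [ 0.     -0.0012] 0.09426069007298751
blue 149 [-0.0002 -0.0007] 0.09448572847702906
black 150 [-0.     -0.0032] 0.094745036339277
red 147 [-0.0002 -0.0025] 0.09489906778860133
```

View pics/end.png

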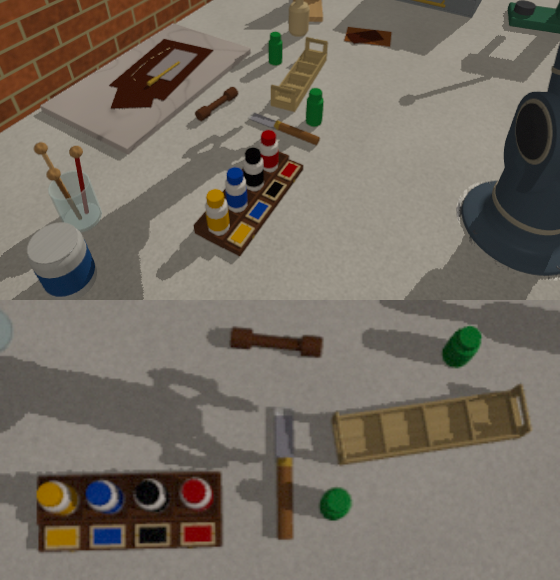

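All four bottles stand upright behind their matching swatches: yellow (57,497), blue (103,497), black (150,495) and red (196,493) in the lower panel. The tray is empty and the green decoys haven't moved.

```bash
python3 -c "
from plant import robot
robot.sleep(.3); print(robot.close_job())"
```

```text
the job is handed in; nothing more can be done
None
```

The job is handed in: all four bottles stand upright and released in the rack, each in the compartment behind the swatch of its own colour, after about 40 s of the 101 s allowed.

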